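# Close the sticking cover of the candle trough

### The job

Close the sliding cover of the candle trough, the one plate with two upright pegs that runs under the candle tray: work it away from the robot along its sticky track until both ends are fully home against the far wall, then let go. It jams askew if pushed at one end only, so push its two pegs in turn, a little at a time.

Things in the scene. Friction and masses are not known exactly. Their poses are not given: they have to be found in the camera images.
- trough: Fixed steel trough, 324 x 345 x 105 mm. Origin: centre of its underside, on the table; x axis = closing direction, away from the robot. Side rails leave the cover 7 mm play each side. Stop: inner face of the far wall at x = +150 mm. A fixed tray with two loose candles bridges the middle (y -42 to +42 mm) over the cover, up to 130 mm high: cross it at 150 mm or more. Walls and rails: 105 mm high.
- cover: Metal plate 160 (x) x 310 (y) x 8 mm, 0.6-1 kg, lying loose in the track, underside 85 mm above the table. Origin: centre of its underside; x = closing direction when square. Starts 60-105 mm short of home, up to 3 degrees askew. Home (far edge at the stop) its origin is at x = +70 mm in the trough's frame.
- peg_left (a point): Half-way up the left (+y) of the cover's two upright round steel pegs: 18 mm diameter, standing from 93 to 133 mm above the table, at x 0, y +115 mm of the cover. Home: x = +70 mm in the trough's frame. Push its near side towards the trough's +x; 2 to 8 N moves this end while the other stays nearly still.
- peg_right (a point): The same for the right (-y) peg, at x 0, y -115 mm of the cover; home at x = +70 mm in the trough's frame. Once one peg leads the other by about 30 mm the plate wedges between the rails and stops, however hard it is pushed; pushing the lagging peg frees it. Leads up to 20 mm are safe.

How it is judged (in metres and radians):
At the end, for the whole second after the job is handed in: Both pegs are within 12 mm of their fully-home position (x = +70 mm in the trough's frame), the cover lies in its track and is at rest (x of each of peg_left, peg_right in the frame of trough above 0.058 m and z of cover in the frame of trough between 0.08 and 0.09 m and linear speed of cover below 0.01 m/s); the robot touches nothing.
It also fails if it takes over 58 s, if anything falls off the work surface, if the arm or the gripper's body presses on something with over 40 N, if the wrist force passes 120 N, or if a joint passes its speed limit or range.

### The arm

A 6-joint arm with a two-finger parallel gripper is mounted at the origin on the work surface. World frame = base frame: x ahead of the robot, y to its left, z up, the work surface at z = 0. Lengths are in m, angles in degrees, forces in N, time in s.
With the tool pointing down it reaches from about 0.375 to 0.9 m from the base axis. Payload 3.1 kg.
Tool frame: the origin (TCP) lies between the finger pads; the fingertips stand 11 mm ahead of it and the grasp point (between the pads) lies 8 mm behind it; z points along the fingers, y is the line along which they close (so a half turn about z gives the same grasp; the last joint's range is limited). The gripper opens to 87 mm and grips with 3 to 60 N. Pads are 19 mm wide; open, the fingers measure 117 mm over their backs; the gripper's body (75 mm by 190 mm) begins 51 mm behind the grasp point.
Start: joints at [-75.831, 30.224, 82.088, -0, 67.689, -10.227], TCP at [0.258, -0.569, 0.234] pointing down, gripper open.
Joint ranges: [-176.69, 176.69], [-43.24, 126.21], [12.49, 139.97], [-82, 262], [0, 151.66], [-163.58, 163.58]. Speed limits (degrees/s): [159.86, 159.86, 180, 180, 180, 180].

### API

Orientations are given as a 3x3 rotation matrix whose columns are the frame's x, y, z axes.
In Python, from rig import bot gives the robot as it stands.
- The arm moves only by the tool apply_moves, never from a script. Its argument "steps" is a list that holds one entry, the list of rows, each a list of 7 numbers: the shift along the tool's x, y, z in cm, then the turn, a rotation vector about the tool's x, y, z in degrees, then the gripper command: -1 is shut, 1 is fully open, values between are in proportion. In form: [[[dx, dy, dz, rx, ry, rz, jaw], ...]]. A call has 1 to 20 rows; each row is the pose to reach, as a shift and turn from the pose commanded when the call began, along the tool's axes at that moment; what a row does not reach only later rows make up. A row lasts 1/8 s, in which the tool goes at most 62.5 mm and 10.7 degrees, less where a joint would pass 70% of its speed; a pose out of reach is approached as far as the arm can. A call with a gripper value outside its range is refused whole. The fingers move at their own pace and stop on an object; the grip force is fixed at half the most. Time passes only in rows, so rows that repeat a pose let the fingers close. It gives the time, the measured TCP pose, the force, the opening and the grip force at its end, in the units of the state.
- bot.read_state(): the state, without advancing time (a new reading comes with each control period).
- bot.capture(name): name is "scene" or "top" or "wrist"; returns the picture (384x512x3 uint8, blue, green, red); there is no depth.
- bot.camera_model(name): a dict with "intrinsics" (3x3 intrinsics, pixels), "R" (3x3) and "t" (3): a world point X has camera coordinates R X + t. Camera axes: x right, y down, z forward; pixel columns grow to the right and rows downward; lengths in m; the calibration is good to about 2 mm. A picture is of the moment at which its call begins: read the wrist's pose just before it. camera_model takes no time and is no camera call; for the wrist camera it gives the pose at the moment of the call.
- bot.hand_in(): hands the job in; it is judged then, once.
The state is a dict: "time_s": time; "joint_positions": joint angles; "qvel": joint speeds; "tau": joint torques, N m; "position": TCP position; "tcp_rot": TCP orientation; "force": force on the tool from outside, world axes, zero at the start; "moment": the same for the moment, N m; "opening": opening from 0.0 (shut) to 1.0 (fully open); "grasp_force": force on a finger pad.
Only numpy, scipy, OpenCV 4.12 (cv2) and the standard library are available. Lean on these libraries where they do the work, as an engineer would, in place of code of your own. Each camera call takes 0.05 s, during which the arm holds its last target. There are 200 camera calls.

## Working session

There is one attempt and no reset: what is moved stays moved. The work goes in short steps, Python scripts to look and compute and a tool call to move; the robot and the scene stay as the last step left them, time stands still between calls to the robot, and variables do not carry over. Pictures are saved under pics/ and viewed, at most 10 in all, crops included, and the job is handed in when it is done.

Besides the shell and the picture viewer there is one more tool, called after "Request:" by a JSON object that holds its "name" and its "arguments". apply_moves: Moves the arm, as the interface text tells. Its arguments: {"type":"object","properties":{"steps":{"type":"array","items":{"type":"array","items":{"type":"array","items":{"type":"number"}}}}},"required":["steps"]}

```bash
mkdir -p pics
python3 - <<'E'
from rig import bot
import cv2,numpy as np
s=bot.read_state();print(s['time_s'],s['position'],np.round(s['tcp_rot'],3),s['force'],s['opening'])
for n in("scene","top"):
    cv2.imwrite(f"pics/{n}0.png",bot.capture(n));m=bot.camera_model(n)
    print(n,np.round(m['intrinsics'],1),np.round(m['R'],3),np.round(m['t'],3))
E
```

```text
0.0 [ 0.25799933 -0.56847382  0.23255858] [[ 0.911  0.413 -0.001]
 [ 0.413 -0.911  0.002]
 [ 0.    -0.002 -1.   ]] [-0.47523227 -0.15776993 -0.23540666] 0.9983486930644225
scene [[354.2   0.  254.5]
 [  0.  354.2 192.4]
 [  0.    0.    1. ]] [[-0.206  0.978  0.022]
 [ 0.601  0.144 -0.786]
 [-0.773 -0.149 -0.617]] [ 0.078 -0.267  1.144]
top [[416.8   0.  252.6]
 [  0.  416.8 191.8]
 [  0.    0.    1. ]] [[-0.007 -0.999 -0.039]
 [-0.982  0.014 -0.187]
 [ 0.188  0.037 -0.982]] [0.045 0.541 0.636]
```

View pics/scene0.png

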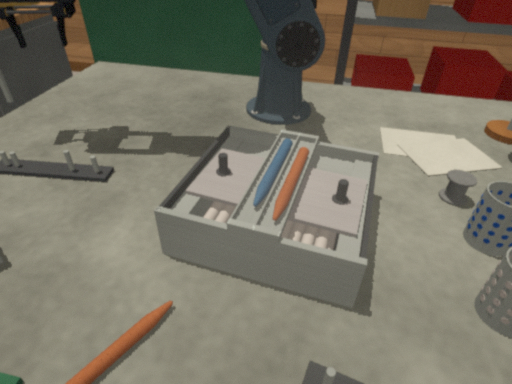

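View pics/top0.png

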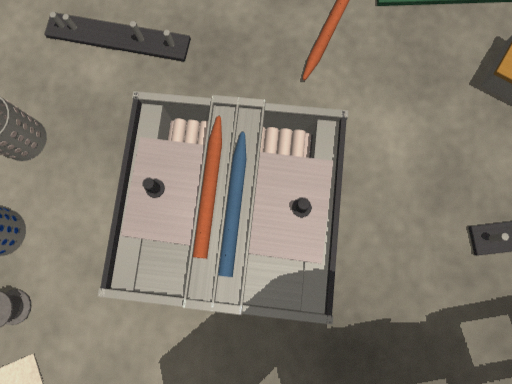

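The top view shows the left peg near (153,187), the right peg near (302,207), and trough rim corners near (134,94), (347,112), (331,320), (101,297). I'll zoom in for exact pixels.

Run:
```python
import cv2,numpy as np
t=cv2.imread("pics/top0.png");s=cv2.imread("pics/scene0.png")
c=lambda im,x,y,w=50,h=50:cv2.resize(im[y:y+h,x:x+w],(w*5,h*5),interpolation=cv2.INTER_CUBIC)
a=np.hstack([c(t,130,165),c(t,275,185),c(t,115,80)])
b=np.hstack([c(s,200,140),c(s,320,170),c(t,320,90)])
cv2.imwrite("pics/z.png",np.vstack([a,b]))
```

```text
(no output)
```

View pics/z.png

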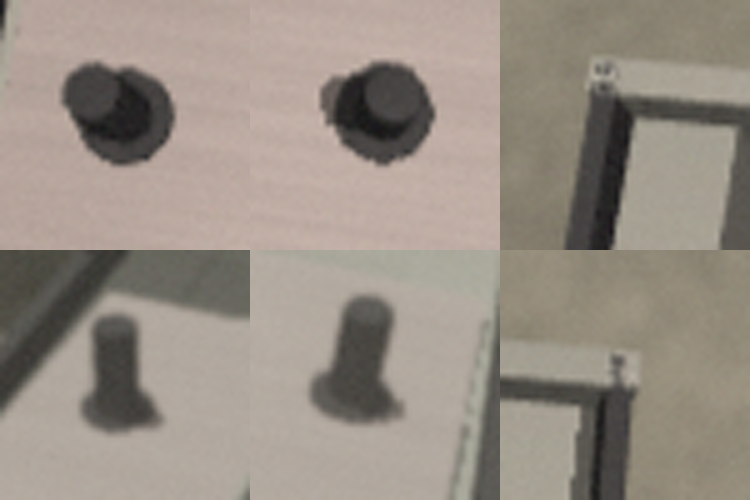

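```bash
cat > h.py <<'E'
from rig import bot
import cv2,numpy as np
def plane(n,uv,z):
    m=bot.camera_model(n);K,R,t=[np.array(m[k]) for k in("intrinsics","R","t")]
    d=R.T@np.linalg.solve(K,[*uv,1]);o=-R.T@t
    return o+d*(z-o[2])/d[2]
def tri(a,b):
    P=[];
    for n in("top","scene"):
        m=bot.camera_model(n);P.append(np.array(m["intrinsics"])@np.c_[m["R"],m["t"]])
    X=cv2.triangulatePoints(P[0],P[1],np.array(a,float),np.array(b,float));return (X[:3]/X[3]).ravel()
E
python3 - <<'E'
from h import *
np.set_printoptions(precision=4,suppress=True)
L=tri((149,183.4),(343.8,182.4));R=tri((303.4,203.4),(223,155.4))
print("L",L,plane("top",(149,183.4),.133));print("R",R,plane("top",(303.4,203.4),.133),np.linalg.norm(L-R))
c=[plane("top",p,.105) for p in((132.6,91.4),(348,110.4),(331,320),(101,297))]
for p in c:print(p)
print([np.linalg.norm(c[i]-c[i-1]) for i in range(4)])
r=[np.array(p[:2]) for p in c]
O=sum(r)/4
y=(r[0]-r[1]);x=np.array([y[1],-y[0]]);x/=np.linalg.norm(x)
x2=(r[0]-r[3]+r[1]-r[2]);x2/=np.linalg.norm(x2);print("yaw",np.degrees([np.arctan2(*x[::-1]),np.arctan2(*x2[::-1])]))
O2=(r[0]+r[1])/2-.162*x
yy=np.array([-x[1],x[0]])
print("O",O,O2)
for n,p in(("L",plane("top",(149,183.4),.133)),("R",plane("top",(303.4,203.4),.133))):
    d=p[:2]-O2;print(n,d@x,d@yy)
E
```

```text
L [0.5411 0.1898 0.131 ] [0.5406 0.189  0.133 ]
R [ 0.508  -0.037   0.1318] [ 0.5078 -0.0367  0.133 ] 0.22924602564976487
[0.699  0.2301 0.105 ]
[ 0.6588 -0.1131  0.105 ]
[ 0.3432 -0.0733  0.105 ]
[0.3767 0.2618 0.105 ]
[np.float64(0.32387339760987754), np.float64(0.34554710504171904), np.float64(0.3181221951869477), np.float64(0.33686042304243896)]
yaw [-6.6802 -6.3957]
O [0.5195 0.0764] [0.518  0.0773]
L 0.0094599559377598 0.11355402591741859
R 0.0030780581661784445 -0.11449046713976956
```

```bash
cat >> h.py <<'E'
from scipy.spatial.transform import Rotation as Ro
YAW=-6.6;O=np.array([.5182,.0772])
c,s=np.cos(np.radians(YAW)),np.sin(np.radians(YAW));X=np.array([c,s]);Y=np.array([-s,c])
T=np.array([[c,s,0],[s,-c,0],[0,0,-1]])
def go(*pts):
    S=bot.read_state();R=np.array(S['tcp_rot']);p=np.array(S['position'])
    d=p[:2]-O;print("t",S['time_s'],"tcp trough mm",np.round([d@X*1e3,d@Y*1e3,p[2]*1e3],1),"F",np.round(S['force'],1))
    for q in pts:
        w=np.r_[O+q[0]*X/1e3+q[1]*Y/1e3,q[2]/1e3]
        print(q,"->",np.round(R.T@(w-p)*100,2),np.round(Ro.from_matrix(R.T@T).as_rotvec(degrees=True),1))
E
python3 -c "
from h import *
go((-32,-114,234),(-32,-114,180),(-32,-114,112))"
```

```text
t 0.1 tcp trough mm [-184.3 -671.4  232.7] F [ 0.2  0.6 -0.6]
(-32, -114, 234) -> [ 4.175e+01 -3.994e+01 -4.000e-02] [-0.1  0.  31. ]
(-32, -114, 180) -> [ 41.75 -39.93   5.36] [-0.1  0.  31. ]
(-32, -114, 112) -> [ 41.75 -39.92  12.16] [-0.1  0.  31. ]
```

Request:
{"name": "apply_moves", "arguments": {"steps": [[[41.75,-39.93,0,0,0,31,-1],[41.75,-39.93,0,0,0,31,-1],[41.75,-39.93,0,0,0,31,-1],[41.75,-39.93,0,0,0,31,-1],[41.75,-39.93,0,0,0,31,-1],[41.75,-39.93,0,0,0,31,-1],[41.75,-39.93,0,0,0,31,-1],[41.75,-39.93,0,0,0,31,-1],[41.75,-39.93,0,0,0,31,-1],[41.75,-39.93,0,0,0,31,-1],[41.75,-39.93,0,0,0,31,-1],[41.75,-39.93,0,0,0,31,-1],[41.75,-39.93,0,0,0,31,-1],[41.75,-39.93,5.4,0,0,31,-1],[41.75,-39.93,5.4,0,0,31,-1]]]}}

```text
time_s: 1.98
position: [0.4703, -0.0333, 0.177]
tcp_rot: [[0.993, -0.117, -0.009], [-0.117, -0.993, 0.003], [-0.009, -0.002, -1.0]]
force: [-0.5, 1.0, 0.7]
opening: 0.001
grasp_force: 0.0
```

```bash
python3 -c "
from h import *
go((-32,-114,112))
a=bot.capture('top');b=bot.capture('wrist');cv2.imwrite('pics/w1.png',np.vstack([a[80:330],b[:340]]))"
```

```text
t 1.975 tcp trough mm [ -34.8 -115.3  177. ] F [-0.5  1.   0.7]
(-32, -114, 112) -> [ 0.34 -0.12  6.5 ] [-0.1  0.5 -0.1]
```

View pics/w1.png

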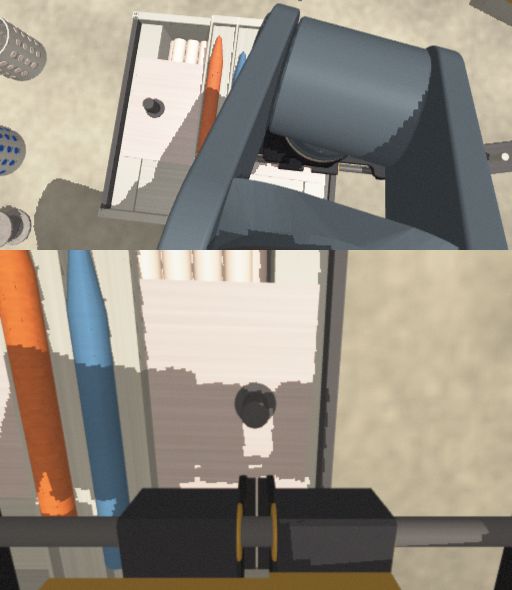

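The wrist view shows the right peg at (256,405), dead ahead of the closed fingers (258,480). Descend and push.

Request:
{"name": "apply_moves", "arguments": {"steps": [[[0.3,0,4,0,0,0,-1],[0.3,0,6.5,0,0.5,0,-1],[0.3,0,6.5,0,0.5,0,-1],[1,0,6.5,0,0.5,0,-1],[1.5,0,6.5,0,0.5,0,-1],[1.8,0,6.5,0,0.5,0,-1],[2.1,0,6.5,0,0.5,0,-1],[2.4,0,6.5,0,0.5,0,-1],[2.7,0,6.5,0,0.5,0,-1],[3.0,0,6.5,0,0.5,0,-1],[3.2,0,6.5,0,0.5,0,-1]]]}}

```text
time_s: 3.45
position: [0.5005, -0.0355, 0.1147]
tcp_rot: [[0.993, -0.114, -0.002], [-0.114, -0.993, 0.001], [-0.002, -0.001, -1.0]]
force: [-10.2, 1.2, 6.4]
opening: 0.003
grasp_force: 4.9
```

```bash
python3 -c "
from h import *
go((6,-114,112))
b=bot.capture('wrist');cv2.imwrite('pics/w2.png',b)"
```

```text
t 3.45 tcp trough mm [  -4.6 -114.   114.7] F [-10.2   1.2   6.4]
(6, -114, 112) -> [1.07 0.01 0.27] [-0.1  0.1  0.1]
```

View pics/w2.png

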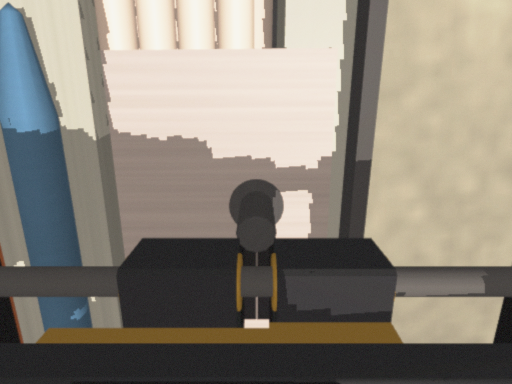

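The peg at (256,232) is against the finger. There's some upward force, possibly the flange at the peg's base, so I'll lift a few mm and continue.

Request:
{"name": "apply_moves", "arguments": {"steps": [[[0,0,-0.3,0,0,0,-1],[0.3,0,-0.3,0,0,0,-1],[0.6,0,-0.3,0,0,0,-1],[0.9,0,-0.3,0,0,0,-1],[1.1,0,-0.3,0,0,0,-1],[1.1,0,-0.3,0,0,0,-1]]]}}

```text
time_s: 4.25
position: [0.5153, -0.0377, 0.1176]
tcp_rot: [[0.993, -0.115, 0.006], [-0.115, -0.993, -0.0], [0.006, -0.0, -1.0]]
force: [-4.4, 0.8, 1.0]
opening: 0.003
grasp_force: 2.6
```

```bash
python3 -c "
from h import *
go((-12,-114,118),(-12,-114,200),(-27,114,200),(-27,114,117))"
```

```text
t 4.25 tcp trough mm [  10.3 -114.5  117.6] F [-4.4  0.8  1. ]
(-12, -114, 118) -> [-2.23 -0.05 -0.05] [-0.  -0.4  0. ]
(-12, -114, 200) -> [-2.18 -0.05 -8.25] [-0.  -0.4  0. ]
(-27, 114, 200) -> [ -3.68 -22.85  -8.25] [-0.  -0.4  0. ]
(-27, 114, 117) -> [ -3.73 -22.85   0.05] [-0.  -0.4  0. ]
```

Request:
{"name": "apply_moves", "arguments": {"steps": [[[-2.2,0,0,0,0,0,-1],[-2.2,0,-4,0,0,0,-1],[-2.2,0,-8,0,0,0,-1],[-3.7,-6,-8,0,0,0,-1],[-3.7,-12,-8,0,0,0,-1],[-3.7,-18,-8,0,0,0,-1],[-3.7,-22.85,-8,0,0,0,-1],[-3.7,-22.85,-8,0,0,0,-1],[-3.7,-22.85,-4,0,0,0,-1],[-3.7,-22.85,0,0,0,0,-1],[-3.7,-22.85,0,0,0,0,-1]]]}}

```text
time_s: 5.62
position: [0.5049, 0.1921, 0.1153]
tcp_rot: [[0.993, -0.116, 0.005], [-0.116, -0.993, -0.002], [0.005, 0.001, -1.0]]
force: [-0.8, -0.5, -0.0]
opening: 0.003
grasp_force: 0.0
```

```bash
python3 -c "
from h import *
go((-12,114,117),(26,114,117))
a=bot.capture('scene');b=bot.capture('wrist');cv2.imwrite('pics/w3.png',np.vstack([a[80:330],b[:340]]))"
```

```text
t 5.625 tcp trough mm [-26.4 112.6 115.3] F [-0.8 -0.5 -0. ]
(-12, 114, 117) -> [ 1.44 -0.14 -0.16] [ 0.1 -0.3 -0.1]
(26, 114, 117) -> [ 5.24 -0.15 -0.14] [ 0.1 -0.3 -0.1]
```

View pics/w3.png

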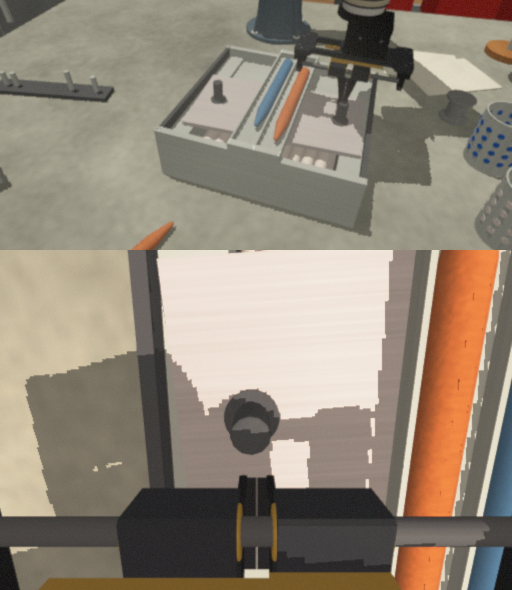

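The right peg has moved ahead. The left peg at (250,435) is ahead of the fingers (257) and 2–3 mm to the left.

Request:
{"name": "apply_moves", "arguments": {"steps": [[[0.8,-0.2,-0.2,0,0,0,-1],[1.3,-0.2,-0.2,0,0,0,-1],[1.6,-0.2,-0.2,0,0,0,-1],[1.9,-0.2,-0.2,0,0,0,-1],[2.2,-0.2,-0.2,0,0,0,-1],[2.5,-0.2,-0.2,0,0,0,-1],[2.8,-0.2,-0.2,0,0,0,-1],[3.1,-0.2,-0.2,0,0,0,-1],[3.4,-0.2,-0.2,0,0,0,-1],[3.7,-0.2,-0.2,0,0,0,-1],[4.0,-0.2,-0.2,0,0,0,-1],[4.3,-0.2,-0.2,0,0,0,-1],[4.6,-0.2,-0.2,0,0,0,-1],[4.9,-0.2,-0.2,0,0,0,-1],[5.1,-0.2,-0.2,0,0,0,-1]]]}}

```text
time_s: 7.6
position: [0.5522, 0.1896, 0.1189]
tcp_rot: [[0.993, -0.115, -0.001], [-0.115, -0.993, -0.001], [-0.001, 0.002, -1.0]]
force: [-6.1, 1.7, 3.7]
opening: 0.009
grasp_force: 3.5
```

```bash
python3 -c "
from h import *
go((3,115,118),(3,115,200),(-8,-115,200),(-8,-115,117))"
```

```text
t 7.6 tcp trough mm [ 20.8 115.5 118.9] F [-6.1  1.7  3.7]
(3, 115, 118) -> [-1.78  0.05  0.09] [0.1 0.1 0. ]
(3, 115, 200) -> [-1.79  0.06 -8.11] [0.1 0.1 0. ]
(-8, -115, 200) -> [-2.89 23.06 -8.07] [0.1 0.1 0. ]
(-8, -115, 117) -> [-2.88 23.05  0.23] [0.1 0.1 0. ]
```

Request:
{"name": "apply_moves", "arguments": {"steps": [[[-2.2,0,0,0,0,0,-1],[-2.2,0,-4,0,0,0,-1],[-2.2,0,-8,0,0,0,-1],[-3.3,6,-8,0,0,0,-1],[-3.3,12,-8,0,0,0,-1],[-3.3,18,-8,0,0,0,-1],[-3.3,23.1,-8,0,0,0,-1],[-3.3,23.1,-8,0,0,0,-1],[-3.3,23.1,-4,0,0,0,-1],[-3.3,23.1,0,0,0,0,-1],[-3.3,23.1,0.1,0,0,0,-1]]]}}

```text
time_s: 8.98
position: [0.4952, -0.0348, 0.1163]
tcp_rot: [[0.993, -0.114, 0.002], [-0.114, -0.993, 0.001], [0.002, -0.001, -1.0]]
force: [0.6, -0.3, 0.4]
opening: 0.005
grasp_force: 0.0
```

```bash
python3 -c "
from h import *
go((8,-115,117),(37,-115,117))
a=bot.capture('scene');b=bot.capture('wrist');cv2.imwrite('pics/w4.png',np.vstack([a[80:330],b[:340]]))"
```

```text
t 8.975 tcp trough mm [ -10.  -113.9  116.3] F [ 0.6 -0.3  0.4]
(8, -115, 117) -> [ 1.8   0.11 -0.07] [-0.1 -0.1  0.1]
(37, -115, 117) -> [ 4.7   0.11 -0.06] [-0.1 -0.1  0.1]
```

View pics/w4.png

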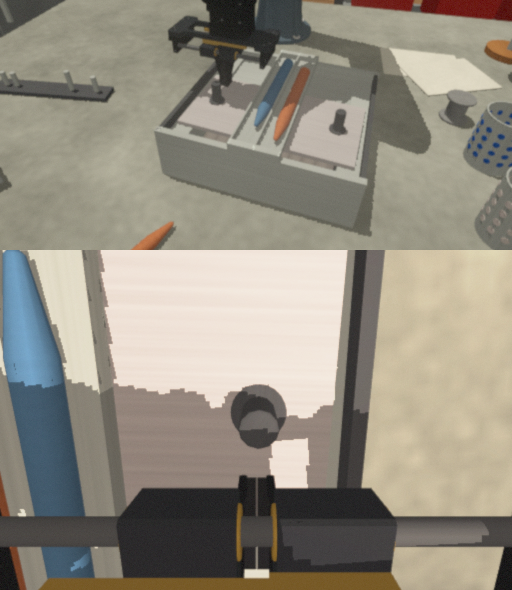

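The right peg at (259,430) is aligned with the fingers. Push it to about 55 mm.

Request:
{"name": "apply_moves", "arguments": {"steps": [[[0.8,0.1,-0.1,0,0,0,-1],[1.4,0.1,-0.1,0,0,0,-1],[1.7,0.1,-0.1,0,0,0,-1],[2.0,0.1,-0.1,0,0,0,-1],[2.3,0.1,-0.1,0,0,0,-1],[2.6,0.1,-0.1,0,0,0,-1],[2.9,0.1,-0.1,0,0,0,-1],[3.2,0.1,-0.1,0,0,0,-1],[3.5,0.1,-0.1,0,0,0,-1],[3.8,0.1,-0.1,0,0,0,-1],[4.1,0.1,-0.1,0,0,0,-1],[4.4,0.1,-0.1,0,0,0,-1],[4.7,0.1,-0.1,0,0,0,-1],[4.9,0.1,-0.1,0,0,0,-1]]]}}

```text
time_s: 10.82
position: [0.5419, -0.0419, 0.119]
tcp_rot: [[0.993, -0.114, -0.0], [-0.114, -0.993, 0.001], [-0.0, -0.001, -1.0]]
force: [-6.2, 1.6, 3.1]
opening: 0.003
grasp_force: 2.8
```

```bash
python3 -c "
from h import *
go((20,-115,118),(20,-115,200),(6,115,200),(6,115,117))"
```

```text
t 10.825 tcp trough mm [  37.2 -115.6  119. ] F [-6.2  1.6  3.1]
(20, -115, 118) -> [-1.72 -0.06  0.1 ] [-0.1  0.   0. ]
(20, -115, 200) -> [-1.72 -0.07 -8.1 ] [-0.1  0.   0. ]
(6, 115, 200) -> [ -3.11 -23.07  -8.07] [-0.1  0.   0. ]
(6, 115, 117) -> [ -3.11 -23.06   0.23] [-0.1  0.   0. ]
```

Request:
{"name": "apply_moves", "arguments": {"steps": [[[-2.2,0,0,0,0,0,-1],[-2.2,0,-4,0,0,0,-1],[-2.2,0,-8,0,0,0,-1],[-3.3,-6,-8,0,0,0,-1],[-3.3,-12,-8,0,0,0,-1],[-3.3,-18,-8,0,0,0,-1],[-3.3,-23.1,-8,0,0,0,-1],[-3.3,-23.1,-8,0,0,0,-1],[-3.3,-23.1,-4,0,0,0,-1],[-3.3,-23.1,0,0,0,0,-1],[-3.3,-23.1,0.1,0,0,0,-1]]]}}

```text
time_s: 12.2
position: [0.5372, 0.1888, 0.116]
tcp_rot: [[0.993, -0.116, 0.001], [-0.116, -0.993, -0.002], [0.002, 0.002, -1.0]]
force: [-0.7, -0.1, 0.8]
opening: 0.007
grasp_force: 0.0
```

```bash
python3 -c "
from h import *
go((20,116,117),(51,116,117))"
```

```text
t 12.2 tcp trough mm [  6.  113.1 116. ] F [-0.7 -0.1  0.8]
(20, 116, 117) -> [ 1.4  -0.29 -0.1 ] [ 0.1 -0.1 -0.1]
(51, 116, 117) -> [ 4.49 -0.3  -0.1 ] [ 0.1 -0.1 -0.1]
```

Request:
{"name": "apply_moves", "arguments": {"steps": [[[0.7,-0.3,-0.1,0,0,0,-1],[1.2,-0.3,-0.1,0,0,0,-1],[1.5,-0.3,-0.1,0,0,0,-1],[1.8,-0.3,-0.1,0,0,0,-1],[2.1,-0.3,-0.1,0,0,0,-1],[2.4,-0.3,-0.1,0,0,0,-1],[2.7,-0.3,-0.1,0,0,0,-1],[3.0,-0.3,-0.1,0,0,0,-1],[3.3,-0.3,-0.1,0,0,0,-1],[3.6,-0.3,-0.1,0,0,0,-1],[3.9,-0.3,-0.1,0,0,0,-1],[4.2,-0.3,-0.1,0,0,0,-1],[4.5,-0.3,-0.1,0,0,0,-1],[4.7,-0.3,-0.1,0,0,0,-1],[4.8,-0.3,-0.1,0,0,0,-1]]]}}

```text
time_s: 14.08
position: [0.5815, 0.1883, 0.1196]
tcp_rot: [[0.993, -0.115, -0.005], [-0.115, -0.993, -0.001], [-0.005, 0.001, -1.0]]
force: [-11.8, 1.6, 8.0]
opening: 0.007
grasp_force: 5.5
```

```bash
python3 -c "
from h import *
go((35,115,118),(35,115,200),(22,-115,200),(22,-115,117))"
```

```text
t 14.075 tcp trough mm [ 50.1 117.7 119.6] F [-11.8   1.6   8. ]
(35, 115, 118) -> [-1.51  0.27  0.16] [ 0.1  0.3 -0. ]
(35, 115, 200) -> [-1.55  0.28 -8.04] [ 0.1  0.3 -0. ]
(22, -115, 200) -> [-2.85 23.28 -8.  ] [ 0.1  0.3 -0. ]
(22, -115, 117) -> [-2.81 23.27  0.3 ] [ 0.1  0.3 -0. ]
```

Request:
{"name": "apply_moves", "arguments": {"steps": [[[-2.2,0,0,0,0,0,-1],[-2.2,0,-4,0,0,0,-1],[-2.2,0,-8,0,0,0,-1],[-3.2,6,-8,0,0,0,-1],[-3.2,12,-8,0,0,0,-1],[-3.2,18,-8,0,0,0,-1],[-3.2,23.3,-8,0,0,0,-1],[-3.2,23.3,-8,0,0,0,-1],[-3.2,23.3,-4,0,0,0,-1],[-3.2,23.3,0,0,0,0,-1],[-3.2,23.3,0.1,0,0,0,-1]]]}}

```text
time_s: 15.45
position: [0.5271, -0.0384, 0.1166]
tcp_rot: [[0.993, -0.114, 0.003], [-0.114, -0.993, 0.001], [0.003, -0.001, -1.0]]
force: [-0.2, -0.0, 0.9]
opening: 0.002
grasp_force: 0.0
```

```bash
python3 -c "
from h import *
go((35,-115,117),(52,-115,117))"
```

```text
t 15.45 tcp trough mm [  22.1 -113.9  116.6] F [-0.2 -0.   0.9]
(35, -115, 117) -> [ 1.29  0.12 -0.04] [-0.1 -0.1  0.1]
(52, -115, 117) -> [ 2.99  0.12 -0.04] [-0.1 -0.1  0.1]
```

Request:
{"name": "apply_moves", "arguments": {"steps": [[[0.7,0.1,-0.1,0,0,0,-1],[1.2,0.1,-0.1,0,0,0,-1],[1.5,0.1,-0.1,0,0,0,-1],[1.8,0.1,-0.1,0,0,0,-1],[2.1,0.1,-0.1,0,0,0,-1],[2.4,0.1,-0.1,0,0,0,-1],[2.7,0.1,-0.1,0,0,0,-1],[3.0,0.1,-0.1,0,0,0,-1],[3.2,0.1,-0.1,0,0,0,-1],[3.4,0.1,-0.1,0,0,0,-1],[3.4,0.1,-0.1,0,0,0,-1]]]}}

```text
time_s: 16.82
position: [0.5557, -0.0435, 0.1193]
tcp_rot: [[0.993, -0.114, -0.007], [-0.114, -0.993, 0.002], [-0.007, -0.001, -1.0]]
force: [-12.0, 0.3, 7.4]
opening: 0.006
grasp_force: 5.9
```

```bash
python3 -c "
from h import *
go((35,-115,118),(35,-115,200),(36,115,200),(36,115,117))"
```

```text
t 16.825 tcp trough mm [  51.2 -115.6  119.3] F [-12.    0.3   7.4]
(35, -115, 118) -> [-1.62 -0.06  0.14] [-0.1  0.4  0.1]
(35, -115, 200) -> [-1.67 -0.07 -8.06] [-0.1  0.4  0.1]
(36, 115, 200) -> [ -1.55 -23.07  -8.04] [-0.1  0.4  0.1]
(36, 115, 117) -> [ -1.49 -23.06   0.26] [-0.1  0.4  0.1]
```

Request:
{"name": "apply_moves", "arguments": {"steps": [[[0.5,0,0,0,0,0,-1],[0.7,0,0,0,0,0,-1]]]}}

```text
time_s: 17.08
position: [0.5559, -0.0433, 0.1189]
tcp_rot: [[0.993, -0.112, -0.022], [-0.112, -0.994, 0.004], [-0.023, -0.001, -1.0]]
force: [-25.9, -0.9, 19.2]
opening: 0.004
grasp_force: 12.9
```

Request:
{"name": "apply_moves", "arguments": {"steps": [[[-2.7,0,0,0,0,0,-1],[-2.7,0,-4,0,0,0,-1],[-2.7,0,-8,0,0,0,-1],[-2.7,-6,-8,0,0,0,-1],[-2.7,-12,-8,0,0,0,-1],[-2.7,-18,-8,0,0,0,-1],[-2.7,-23.2,-8,0,0,0,-1],[-2.7,-23.2,-8,0,0,0,-1],[-2.7,-23.2,-4,0,0,0,-1],[-2.7,-23.2,0,0,0,0,-1],[-2.7,-23.2,0.1,0,0,0,-1]]]}}

```text
time_s: 18.45
position: [0.5671, 0.1863, 0.1161]
tcp_rot: [[0.993, -0.116, 0.001], [-0.116, -0.993, -0.002], [0.002, 0.002, -1.0]]
force: [-0.3, -0.2, -0.1]
opening: 0.008
grasp_force: 0.0
```

```bash
python3 -c "
from h import *
go((52,116,117))"
```

```text
t 18.45 tcp trough mm [ 36.  114.  116.1] F [-0.3 -0.2 -0.1]
(52, 116, 117) -> [ 1.6  -0.2  -0.09] [ 0.1 -0.1 -0.1]
```

The right peg is hard against the stop: force rose with no motion. Now a final push on the left.

Request:
{"name": "apply_moves", "arguments": {"steps": [[[0.7,-0.2,-0.1,0,0,0,-1],[1.1,-0.2,-0.1,0,0,0,-1],[1.4,-0.2,-0.1,0,0,0,-1],[1.7,-0.2,-0.1,0,0,0,-1],[2.0,-0.2,-0.1,0,0,0,-1],[2.3,-0.2,-0.1,0,0,0,-1]]]}}

```text
time_s: 19.2
position: [0.5832, 0.1872, 0.1201]
tcp_rot: [[0.993, -0.115, -0.012], [-0.115, -0.993, -0.002], [-0.012, 0.004, -1.0]]
force: [-20.8, 1.3, 13.7]
opening: 0.004
grasp_force: 9.8
```

Request:
{"name": "apply_moves", "arguments": {"steps": [[[-2.4,0,0,0,0,0,-1],[-2.4,0,-4,0,0,0,-1],[-2.4,0,-9,0,0,0,-1],[-4,6,-14,0,0,0,-1],[-7,12,-16,0,0,0,-1],[-11,18,-16,0,0,0,-1],[-14,24,-16,0,0,0,-1],[-16,30,-16,0,0,0,-1],[-16,36,-16,0,0,0,-1],[-16,42,-16,0,0,0,-1],[-16,46,-16,0,0,0,-1],[-16,46,-16,0,0,0,-1]]]}}

```text
time_s: 20.7
position: [0.3797, -0.2564, 0.2799]
tcp_rot: [[0.993, -0.121, 0.012], [-0.121, -0.993, -0.006], [0.013, 0.005, -1.0]]
force: [-0.8, 0.1, -0.4]
opening: 0.006
grasp_force: 0.0
```

```bash
python3 -c "
from h import *
go()
a=bot.capture('top');cv2.imwrite('pics/t9.png',cv2.resize(a[70:330,85:365],None,fx=2.2,fy=2.2,interpolation=cv2.INTER_CUBIC))"
```

```text
t 20.7 tcp trough mm [ -99.3 -347.3  279.9] F [-0.8  0.1 -0.4]
```

View pics/t9.png

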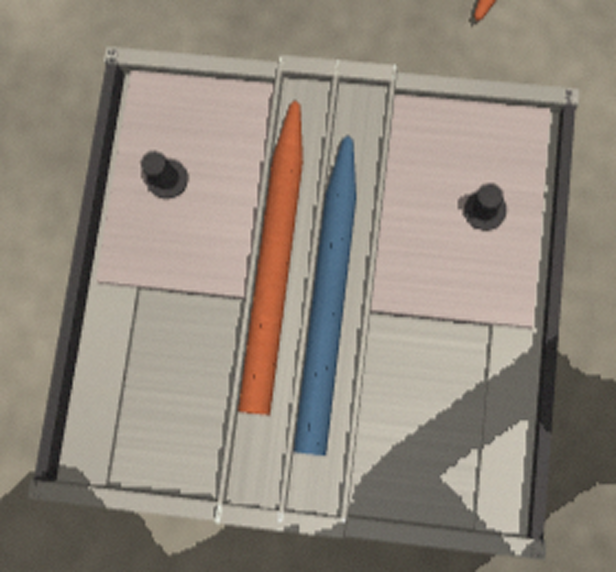

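The cover meets the far wall along both ends, with peg tops at crop (152,160) and (490,193), and the arm is clear. One numeric check, then I hand it in.

```bash
python3 -c "
from h import *
p=[(plane('top',u,.133)[:2]-O)@X*1e3 for u in((154.1,142.7),(307.7,157.7))];print(p)
if min(p)>64: print(bot.hand_in())"
```

```text
[np.float64(72.01684099749022), np.float64(71.13509178900593)]
the job is handed in; nothing more can be done
None
```

The cover is closed: the top camera puts the pegs at about 72 mm (left) and 71 mm (right) against 70 mm for home. The arm is clear of everything, and I handed the job in at about 21 s on the robot's clock.

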